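# Close and dock a countertop water filter

## Robot

A 6-joint arm with a two-finger parallel gripper is mounted at the origin on the work surface. World frame = base frame: x ahead of the robot, y to its left, z up, the work surface at z = 0. Lengths are in m, angles in degrees, forces in N, time in s.
With the tool pointing down it reaches from about 0.325 to 0.85 m from the base axis. Payload 15.5 kg.
Tool frame: the origin (TCP) lies at the very end of the fingers, on their centre line; the grasp point (between the pads) lies arm.grip_depth behind it (arm.grip_depth is the distance from the TCP to the grasp point, in m); z points along the fingers, y is the line along which they close (so a half turn about z gives the same grasp; the last joint's range is limited). The gripper opens to 91 mm and grips with 3 to 60 N. Pads are 32 mm wide; open, the fingers measure 118 mm over their backs; the gripper's body (76 mm by 178 mm) begins 60 mm behind the grasp point.
Start: joints at [68.153, 28.281, 77.091, -0, 74.628, -5.472], TCP at [0.176, 0.6, 0.214] pointing down, gripper open.
Joint ranges: [-166.48, 166.48], [-47.26, 123.95], [12.59, 153.08], [-70.14, 250.14], [6.76, 159.57], [-176.63, 176.63]. Speed limits (degrees/s): [108.29, 108.29, 147.25, 172.46, 172.46, 172.46].

## Interface

Orientations are given as a 3x3 rotation matrix whose columns are the frame's x, y, z axes.
In Python, from rig import arm gives the robot as it stands. Calls block until the motion is done:
- arm.move_to(position, orientation): joint-space move of the TCP to a pose.
- arm.move_l(position, orientation=None, feed=0.15): straight line of the TCP; orientation=None keeps the orientation; feed is the mean speed in m/s.
- arm.move_joints(angles): joint-space move.
- arm.grip(opening): finger opening in m; the grip force is fixed at half the most; returns when the fingers have stopped.
- arm.sleep(seconds).
- arm.solve_ik(position, orientation): joint angles nearest the present ones, or None.
- arm.snapshot(name): name is "scene" or "top"; returns the picture (384x512x3 uint8, red, green, blue); there is no depth.
- arm.get_calibration(name): a dict with "intrinsics" (3x3 intrinsics, pixels), "cam_to_world" (4x4, takes a point from camera to world coordinates). Camera axes: x right, y down, z forward; pixel columns grow to the right and rows downward; lengths in m; the calibration is good to about 2 mm. A picture is of the moment at which its call begins. get_calibration takes no time and is no camera call.
A pose or a line that the arm cannot do raises arm.Unreachable and nothing moves.
- arm.sign_off(): hands the job in; it is judged then, once.
Readings, each from a call of its own:
- arm.current_t(): time.
- arm.current_joint_positions(): joint angles.
- arm.current_dq(): joint speeds.
- arm.current_tau(): joint torques, N m.
- arm.current_ee_pos(): TCP position.
- arm.current_tool_rot(): TCP orientation.
- arm.current_force(): force on the tool from outside, world axes, zero at the start.
- arm.current_torque(): the same for the moment, N m.
- arm.current_width(): finger opening in m.
- arm.current_grasp_force(): force on a finger pad.
Only numpy, scipy, OpenCV 4.12 (cv2) and the standard library are available. Lean on these libraries where they do the work, as an engineer would, in place of code of your own. Each camera call takes 0.05 s, during which the arm holds its last target. There are 200 camera calls.

## Task

Put the kitchen's water filter back in service: shut its gasketed cover, then tighten the four wing screws evenly in cross order, first all four about half-way and then all four fully home to the stop, in each round doing one diagonal pair before the other. Stand every loose filter cartridge in the filter's tray in one row, ports along the row, the first flush against the docking block and each next one flush against its neighbour with no gap. Leave the mug, jar and pepper mill where they are.

Things in the scene. Friction and masses are not known exactly. Their poses are not given: they have to be found in the camera images.
- filter: The water filter unit, fixed to the worktop; origin on the worktop under the centre of its square case, z up. The case is a metal box 150 x 150 mm, 55 mm high, with a rubber gasket on its rim. Against its -y side stand a docking block and then a straight tray for cartridges.
- dock_face (a point): Foot of the docking block's flat face, at tray floor level (filter frame x = 0, y = -105, z = 6 mm). The grey block is 54 mm wide (x), 50 mm high; the face looks to the filter's -y. Docked cartridges have their centres at filter x = 0, z = 36 and y = -133, -189, -245 mm.
- tray_end (a point): Middle of the far (-y) end of the tray, on its floor (filter frame x = 0, y = -295, z = 6 mm). The tray runs straight from here to the docking block: floor 6 mm thick, two rails with inner faces at x = -28 and +28 mm, 6 mm thick, tops 22 mm above the worktop; this end is open.
- cover (a joint): Angle of the hinged steel cover, rad: 0 shut on the gasket, 1.5 fully open. Hinge line along filter y at filter x = +75, z = 57 mm; free edge on the -x side. Plate 150 x 150 x 8 mm, its underside on the hinge line; hinge friction (0.45 N m) keeps it where it is left. To shut it push from behind near the free edge (about 3 N), then down.
- cover_front (a point): Point on the outer (upper when shut) face of the cover, midway along y and 135 mm from the hinge line, 15 mm from the free edge.
- screw_1 (a joint): Angle of wing screw 1, rad: grows as it is turned clockwise, seen from above the shut cover. Near 0 it is just started by hand, 1.2 is half-way, 2.4 the stop (fully tight). Stiff (0.12 N m), stays where left. Seen from above, its wings point along the filter's yaw minus this value (at 0: the filter's x axis).
- screw_2 (a joint): Angle of wing screw 2, rad: grows as it is turned clockwise, seen from above the shut cover. Near 0 it is just started by hand, 1.2 is half-way, 2.4 the stop (fully tight). Stiff (0.12 N m), stays where left. Seen from above, its wings point along the filter's yaw minus this value (at 0: the filter's x axis).
- screw_3 (a joint): Angle of wing screw 3, rad: grows as it is turned clockwise, seen from above the shut cover. Near 0 it is just started by hand, 1.2 is half-way, 2.4 the stop (fully tight). Stiff (0.12 N m), stays where left. Seen from above, its wings point along the filter's yaw minus this value (at 0: the filter's x axis).
- screw_4 (a joint): Angle of wing screw 4, rad: grows as it is turned clockwise, seen from above the shut cover. Near 0 it is just started by hand, 1.2 is half-way, 2.4 the stop (fully tight). Stiff (0.12 N m), stays where left. Seen from above, its wings point along the filter's yaw minus this value (at 0: the filter's x axis).
- screw_1_grip (a point): Grip point of wing screw 1, on its axis, 24 mm above the cover's outer face; with the cover shut at filter x = -48, y = 48, z = 89 mm. Its wings are 38 mm long over all, 9 mm thick, and reach 7 to 34 mm above the cover, over a foot 20 mm across, 4 mm high. Screws 1 and 3 are diagonal, so are 2 and 4.
- screw_2_grip (a point): Grip point of wing screw 2, on its axis, 24 mm above the cover's outer face; with the cover shut at filter x = 48, y = 48, z = 89 mm. Its wings are 38 mm long over all, 9 mm thick, and reach 7 to 34 mm above the cover, over a foot 20 mm across, 4 mm high. Screws 1 and 3 are diagonal, so are 2 and 4.
- screw_3_grip (a point): Grip point of wing screw 3, on its axis, 24 mm above the cover's outer face; with the cover shut at filter x = 48, y = -48, z = 89 mm. Its wings are 38 mm long over all, 9 mm thick, and reach 7 to 34 mm above the cover, over a foot 20 mm across, 4 mm high. Screws 1 and 3 are diagonal, so are 2 and 4.
- screw_4_grip (a point): Grip point of wing screw 4, on its axis, 24 mm above the cover's outer face; with the cover shut at filter x = -48, y = -48, z = 89 mm. Its wings are 38 mm long over all, 9 mm thick, and reach 7 to 34 mm above the cover, over a foot 20 mm across, 4 mm high. Screws 1 and 3 are diagonal, so are 2 and 4.
- cartridge_1_center (a point): Centre (half-way up) of a loose upright filter cartridge, a white plastic box 50 mm (its x) by 56 mm (its y) by 60 mm high with a round grey cap 4 mm high on top and a dark round port low on each y face; about 0.3 kg, heavy at the foot; it can stand either way round. It docks with its 50 mm across the tray, the faces with the ports towards the docking block and the next cartridge. Absent in some starts.
- cartridge_2_center (a point): Centre (half-way up) of a loose upright filter cartridge, a white plastic box 50 mm (its x) by 56 mm (its y) by 60 mm high with a round grey cap 4 mm high on top and a dark round port low on each y face; about 0.3 kg, heavy at the foot; it can stand either way round. It docks with its 50 mm across the tray, the faces with the ports towards the docking block and the next cartridge. Absent in some starts.
- cartridge_3_center (a point): Centre (half-way up) of a loose upright filter cartridge, a white plastic box 50 mm (its x) by 56 mm (its y) by 60 mm high with a round grey cap 4 mm high on top and a dark round port low on each y face; about 0.3 kg, heavy at the foot; it can stand either way round. It docks with its 50 mm across the tray, the faces with the ports towards the docking block and the next cartridge. Absent in some starts.
- mug: Bystander: white mug, 80 mm across, 90 mm high, handle at its +y; origin under its centre.
- jar: Bystander: glass jar, 72 mm across, 110 mm high; origin under its centre.
- mill: Bystander: wooden pepper mill, 56 mm across, 135 mm high; origin under its centre.
Things that resemble listed ones, but are neither listed nor needed, are in the scene too. Leave any blue, green or turquoise look-alike of the part that bears cartridge_2_center alone.

How it is judged (in metres and radians):
On the way, in this order (a step that is already met when the one before it is completed fails the run):
1. the cover is shut with all four screws still loose (value of joint cover below 0.04 rad and value of joint each of screw_1, screw_2, screw_3, screw_4 below 0.5 rad), for 0.2 s.
2. one diagonal pair of screws is about half-way (0.7 to 1.75 rad), the other two still loose (below 0.5 rad) (value of joint cover below 0.04 rad and ((value of joint screw_1 between 0.7 and 1.75 rad and value of joint screw_3 between 0.7 and 1.75 rad and value of joint each of screw_2, screw_4 below 0.5 rad) or (value of joint screw_2 between 0.7 and 1.75 rad and value of joint screw_4 between 0.7 and 1.75 rad and value of joint each of screw_1, screw_3 below 0.5 rad))), for 0.2 s.
3. all four screws are about half-way (0.7 to 1.75 rad) (value of joint cover below 0.04 rad and value of joint screw_1 between 0.7 and 1.75 rad and value of joint screw_2 between 0.7 and 1.75 rad and value of joint screw_3 between 0.7 and 1.75 rad and value of joint screw_4 between 0.7 and 1.75 rad), for 0.2 s.
4. one diagonal pair is fully tight (over 2.2 rad), the other two still half-way (value of joint cover below 0.04 rad and ((value of joint each of screw_1, screw_3 above 2.2 rad and value of joint screw_2 between 0.7 and 1.75 rad and value of joint screw_4 between 0.7 and 1.75 rad) or (value of joint each of screw_2, screw_4 above 2.2 rad and value of joint screw_1 between 0.7 and 1.75 rad and value of joint screw_3 between 0.7 and 1.75 rad))), for 0.2 s.
5. all four screws are fully tight (value of joint cover below 0.04 rad and value of joint each of screw_1, screw_2, screw_3, screw_4 above 2.2 rad), for 0.2 s.
At the end, for the whole second after the job is handed in: Cover shut (under 0.04 rad), four screws over 2.2 rad; every present cartridge upright on the tray floor, square within 0.08 rad and 6 mm, in one unbroken row from the docking block: 1st, 2nd, 3rd centre within 3, 5, 7 mm of its flush place (3 mm inward) (all of step 5 and x of cartridge_1_center in the frame of filter between -0.006 and 0.006 m and z of cartridge_1_center in the frame of filter between 0.031 and 0.041 m and angle between each of cartridge_1_center, cartridge_2_center, cartridge_3_center's own z axis and vertical below 0.08 rad and angle between the x axis of each of cartridge_1_center, cartridge_2_center, cartridge_3_center and the x axis of filter, either way round below 0.08 rad and (y of cartridge_1_center in the frame of filter between -0.136 and -0.13 m or y of cartridge_1_center in the frame of filter between -0.194 and -0.186 m or y of cartridge_1_center in the frame of filter between -0.252 and -0.242 m) and x of cartridge_2_center in the frame of filter between -0.006 and 0.006 m and z of cartridge_2_center in the frame of filter between 0.031 and 0.041 m and (y of cartridge_2_center in the frame of filter between -0.136 and -0.13 m or y of cartridge_2_center in the frame of filter between -0.194 and -0.186 m or y of cartridge_2_center in the frame of filter between -0.252 and -0.242 m) and x of cartridge_3_center in the frame of filter between -0.006 and 0.006 m and z of cartridge_3_center in the frame of filter between 0.031 and 0.041 m and (y of cartridge_3_center in the frame of filter between -0.136 and -0.13 m or y of cartridge_3_center in the frame of filter between -0.194 and -0.186 m or y of cartridge_3_center in the frame of filter between -0.252 and -0.242 m) and (y of cartridge_1_center in the frame of filter between -0.136 and -0.13 m or y of cartridge_2_center in the frame of filter between -0.136 and -0.13 m or y of cartridge_3_center in the frame of filter between -0.136 and -0.13 m) and (y of cartridge_1_center in the frame of filter between -0.194 and -0.186 m or y of cartridge_2_center in the frame of filter between -0.194 and -0.186 m or y of cartridge_3_center in the frame of filter between -0.194 and -0.186 m or y of each of cartridge_1_center, cartridge_2_center, cartridge_3_center in the frame of filter above -0.217 m)); the robot touches nothing.
It fails at once if the mug is moved by more than 30 mm (distance of mug from where it was at the start of the episode above 0.03 m).
It fails at once if the jar is moved by more than 30 mm (distance of jar from where it was at the start of the episode above 0.03 m).
It fails at once if the mill is moved by more than 30 mm (distance of mill from where it was at the start of the episode above 0.03 m).
Of cartridge_1, cartridge_2, cartridge_3 only 1 to 3 are there at a start; the rules pass over those that are not, and their reading is None.
At some moment in a run one of cartridge_1, cartridge_2, cartridge_3 may be knocked a few centimetres aside while the robot is not near it.
Once in a run the grip may slacken for a moment while it holds something.
It also fails if it takes over 210 s, if anything falls off the work surface, if the arm or the gripper's body presses on something with over 40 N, if the wrist force passes 120 N, or if a joint passes its speed limit or range.

## Working session

There is one attempt and no reset: what is moved stays moved. The work goes in short steps, each a Python script; the robot and the scene stay as the last script left them, time stands still between calls to the robot, and variables do not carry over. Pictures are saved under pics/ and viewed, at most 14 in all, crops included, and the job is handed in when it is done.

```bash
ls; mkdir -p pics; python3 - <<'E'
from rig import arm
import cv2,numpy as np
for n in("scene","top"):
    im=arm.snapshot(n); cv2.imwrite(f"pics/{n}0.png",cv2.resize(im[:,:,::-1],(800,600),interpolation=cv2.INTER_CUBIC)); np.save(f"{n}0.npy",im)
    c=arm.get_calibration(n); print(n,np.round(c["intrinsics"],1).tolist(),np.round(c["cam_to_world"],4).tolist())
print(arm.grip_depth,arm.current_t(),arm.current_tool_rot())
E
```

```text
pics
scene [[491.4, 0.0, 260.6], [0.0, 491.4, 193.6], [0.0, 0.0, 1.0]] [[0.8156, 0.4656, -0.3434, 1.0278], [0.5783, -0.674, 0.4597, -0.5802], [-0.0174, -0.5735, -0.819, 1.1618], [0.0, 0.0, 0.0, 1.0]]
top [[376.5, 0.0, 261.9], [0.0, 376.5, 200.4], [0.0, 0.0, 1.0]] [[0.0912, -0.9734, 0.21, 0.3245], [-0.9958, -0.089, 0.02, 0.0047], [-0.0008, -0.2109, -0.9775, 1.3228], [0.0, 0.0, 0.0, 1.0]]
0.0188 0.1 [[-9.59429336e-01  2.81948892e-01 -4.13188124e-04]
 [ 2.81949173e-01  9.59428809e-01 -1.01191866e-03]
 [ 1.11115245e-04 -1.08736250e-03 -9.99999403e-01]]
```

View pics/scene0.png

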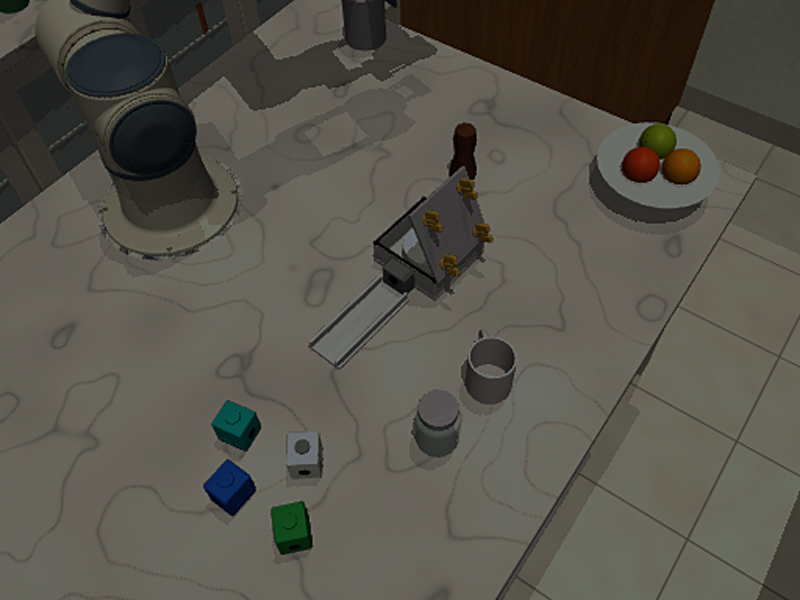

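View pics/top0.png

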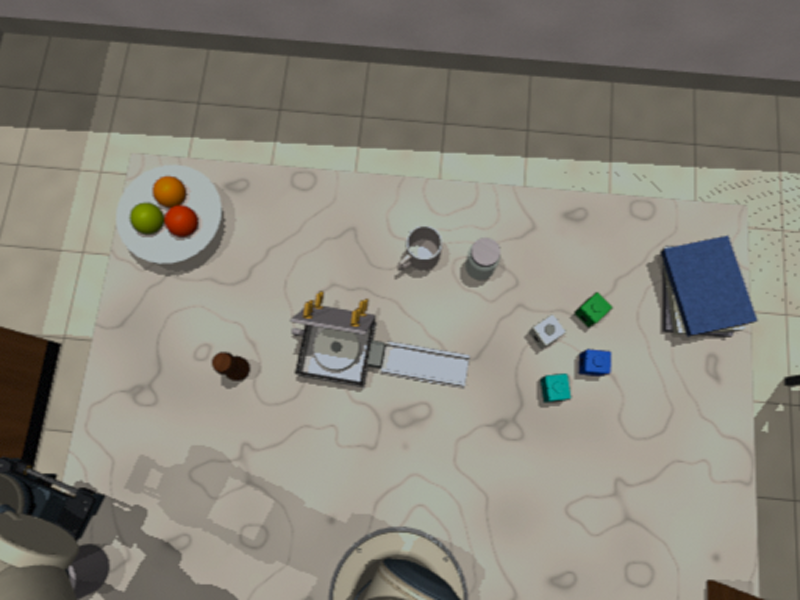

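White cartridge candidates: the white box at top-view (548,331) / scene (303,455). The look-alikes are teal (556,388), blue (595,362) and green (593,308), which I leave alone. Next, close crops.

```bash
python3 - <<'E'
import cv2,numpy as np
a=np.load("scene0.npy")[:,:,::-1];b=np.load("top0.npy")[:,:,::-1]
# scene crop cols190-320 rows 100-240 ; top crop cols 180-310 rows 180-255
def z(im,c0,c1,r0,r1,s):
    k=cv2.resize(im[r0:r1,c0:c1],None,fx=s,fy=s,interpolation=cv2.INTER_CUBIC)
    return cv2.convertScaleAbs(k,alpha=1.5)
def grid(k,c0,r0,s):
    for i in range(0,k.shape[1],10*s): cv2.putText(k,str(c0+i//s),(i,10),0,.35,(0,0,255),1); cv2.line(k,(i,0),(i,4),(0,0,255))
    for i in range(0,k.shape[0],10*s): cv2.putText(k,str(r0+i//s),(0,i+4),0,.35,(0,0,255),1)
    return k
cv2.imwrite("pics/c1.png",grid(z(a,190,330,105,240,5)[:600],190,105,5)) if 0 else cv2.imwrite("pics/c1.png",grid(z(a,190,320,105,240,4),190,105,4))
t=grid(z(b,180,310,180,255,6),180,180,6)
cv2.imwrite("pics/c2.png",t)
w=np.hstack([grid(z(b,330,400,180,265,6),330,180,6)[:,:390],grid(z(a,170,220,265,325,8),170,265,8)[:480,:400]][:1]); 
x=grid(z(a,170,220,265,325,8),170,265,8)
H=max(w.shape[0],x.shape[0]);p=lambda m:cv2.copyMakeBorder(m,0,H-m.shape[0],0,0,cv2.BORDER_CONSTANT)
cv2.imwrite("pics/c3.png",np.hstack([p(w),p(x)]))
E
```

```text
(no output)
```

View pics/c1.png

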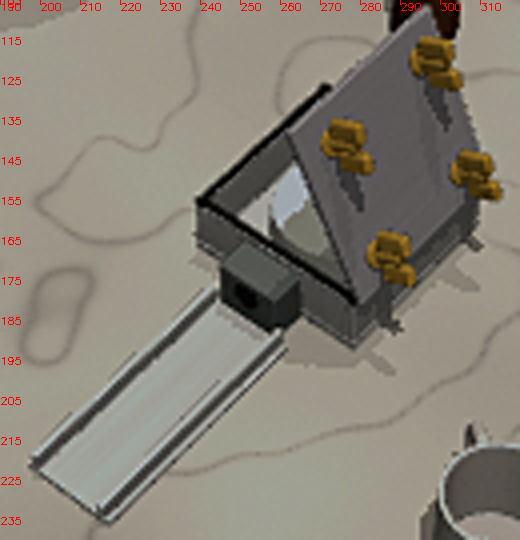

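View pics/c2.png

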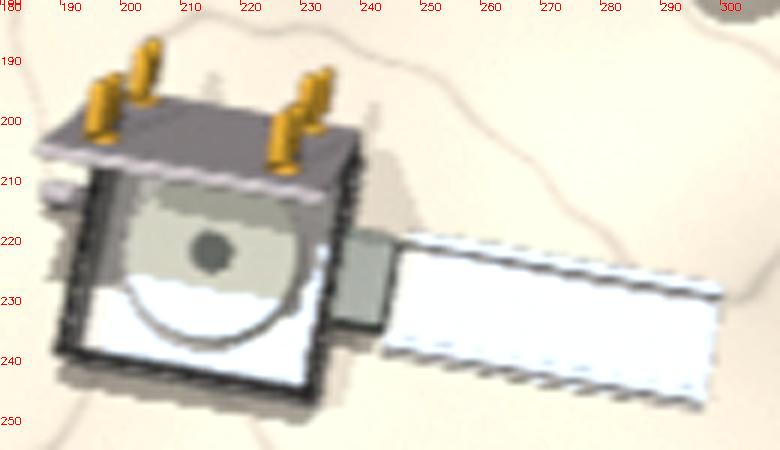

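View pics/c3.png

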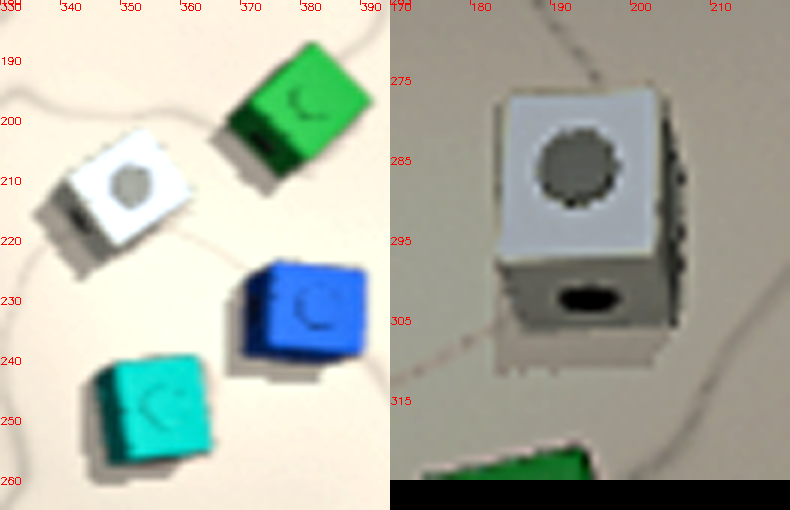

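Close crops show the white box with grey cap and dark port (top (352,211), scene (193,286)), and the lookalikes are clearly coloured. The filter corners read cleanly in both views. Fitting the poses.

```bash
cat > h.py <<'E'
from rig import arm
import numpy as np, cv2, json, os
from scipy.optimize import least_squares
CAL={n:arm.get_calibration(n) for n in("scene","top")}
def proj(n,P):
    c=CAL[n];P=np.atleast_2d(P);M=np.linalg.inv(c["cam_to_world"])
    q=(M[:3,:3]@P.T+M[:3,3:]);p=c["intrinsics"]@q;return (p[:2]/p[2]).T
def tf(pose,L):
    x,y,a=pose;L=np.atleast_2d(L);c,s=np.cos(a),np.sin(a)
    return np.c_[x+c*L[:,0]-s*L[:,1],y+s*L[:,0]+c*L[:,1],L[:,2]]
def unproj(n,uv,z):
    c=CAL[n];d=c["cam_to_world"][:3,:3]@np.linalg.solve(c["intrinsics"],[*uv,1.]);o=c["cam_to_world"][:3,3]
    return o+d*(z-o[2])/d[2]
E
python3 - <<'E'
from h import *
def px(l,c0,r0,s): l=np.array(l,float); return (l+.5)/s-.5+[c0,r0]
S=px([(203,200),(327,88),(355,300),(35,465),(105,513)],190,105,4)
SL=np.array([(-75,-75,57),(-75,75,57),(75,-75,57),(-34,-295,22),(34,-295,22)])/1e3
T=px([(55,350),(312,398),(722,285),(702,405)],180,180,6)
TL=np.array([(-75,75,57),(-75,-75,57),(34,-295,22),(-34,-295,22)])/1e3
f=lambda p:np.r_[(proj("scene",tf(p,SL))-S).ravel(),(proj("top",tf(p,TL))-T).ravel()]
r=least_squares(f,[.5,.1,-.1],loss="soft_l1");p=r.x
print("filter",p,np.degrees(p[2]));print(np.round(f(p).reshape(-1,2),1).tolist())
Sc=px([(430,8),(292,133)],190,105,4);Tc=px([(38,152),(325,200)],180,180,6)
def cv(a): # free edge upper/lower face corners
    c,s=np.cos(a),np.sin(a); return lambda o,y:(.075-.15*c+s*o, y,.057+.15*s+c*o)
def g(a):
    k=cv(a[0]);return np.r_[(proj("scene",tf(p,[k(.008,.075),k(.008,-.075)]))-Sc).ravel(),(proj("top",tf(p,[k(0,.075),k(0,-.075)]))-Tc).ravel()]
r=least_squares(g,[1.1]);print("cover",r.x,np.round(r.fun,1))
CS=px([(110,258),(265,255),(118,95),(265,88)],170,265,8)
CT=px([(142,127),(195,193),(118,250),(68,183)],330,180,6)
CL=np.array([(-25,-28,60),(25,-28,60),(-25,28,60),(25,28,60)])/1e3
h0=px([(187,167)],170,265,8);h1=px([(130,186)],330,180,6)
print("cap",unproj("scene",h0[0],.064),unproj("top",h1[0],.064))
q0=unproj("top",h1[0],.064)
# front (port) edge = -y face towards scene camera
for a0 in (-.6,0,.6):
    g=lambda q:np.r_[(proj("scene",tf(q,CL))-CS).ravel(),(proj("scene",tf(q,[[0,0,.064]]))-h0).ravel(),(proj("top",tf(q,[[0,0,.064]]))-h1).ravel(),
      (proj("top",tf(q,CL[[2,3,1,0]]))-CT).ravel()*0]
    r=least_squares(g,[q0[0],q0[1],a0]);print(r.x,r.cost,np.round(r.fun,1))
    print(np.round(proj("top",tf(r.x,CL)),1).tolist())
print("mill,mug,jar",unproj("top",(232/1.5625,369/1.5625),.0),unproj("top",(424*.64,240*.64),.09),unproj("top",(484*.64,250*.64),.11),unproj("top",(225*.64,362*.64),.135))
for n,uv in dict(green=(593,306),blue=(596,360),teal=(556,386)).items(): print(n,unproj("top",np.array(uv)*.64,.06))
json.dump(list(p),open("filter.json","w"))
E
```

```text
filter [ 0.51354071  0.18551467 -0.0813987 ] -4.663802043367717
[[-1.5, 0.0], [0.2, -1.5], [0.8, 1.3], [-0.6, -2.7], [-0.0, -1.1], [-0.6, 0.1], [0.3, -0.3], [0.7, -0.5], [1.1, -1.2]]
cover [1.13142281] [ 0.9 -0.6  0.3  0.2 -0.4  0.3 -0.1  0.6]
cap [ 0.58967015 -0.27818403  0.064     ] [ 0.58727827 -0.27512055  0.064     ]
[ 0.58958833 -0.2777981   0.66003789] 2.5808509271600046 [-1.   0.5  0.6 -0.1 -0.9 -0.5  1.1 -0.6  0.1 -0.1  0.8 -0.6 -0.   0.
 -0.  -0.   0.  -0.   0.   0. ]
[[362.8, 211.9], [354.2, 199.9], [349.3, 220.7], [340.8, 208.5]]
[ 0.58958833 -0.2777981   0.66003818] 2.580850927109795 [-1.   0.5  0.6 -0.1 -0.9 -0.5  1.1 -0.6  0.1 -0.1  0.8 -0.6 -0.   0.
 -0.  -0.   0.  -0.   0.   0. ]
[[362.8, 211.9], [354.2, 199.9], [349.3, 220.7], [340.8, 208.5]]
[ 0.58958833 -0.2777981   0.6600382 ] 2.5808509271093616 [-1.   0.5  0.6 -0.1 -0.9 -0.5  1.1 -0.6  0.1 -0.1  0.8 -0.6 -0.   0.
 -0.  -0.   0.  -0.   0.   0. ]
[[362.8, 211.9], [354.2, 199.9], [349.3, 220.7], [340.8, 208.5]]
mill,mug,jar [0.44393573 0.41801513 0.        ] [0.75635427 0.0126718  0.09      ] [ 0.73852015 -0.11838145  0.11      ] [0.44455455 0.39218656 0.135     ]
green [ 0.64855322 -0.37067377  0.06      ]
blue [ 0.52939241 -0.38018436  0.06      ]
teal [ 0.46558345 -0.29640691  0.06      ]
```

```bash
cat >> h.py <<'E'
F=json.load(open("filter.json"));YAW=F[2]
def R(psi):
    y=np.array([np.cos(psi),np.sin(psi),0]);z=np.array([0,0,-1.]);return np.c_[np.cross(y,z),y,z]
def W(x,y,z): return tf(F,[[x,y,z]])[0]
def save(n,name):
    im=arm.snapshot(n);np.save(name+".npy",im);return im
E
python3 - <<'E'
from h import *
o=R(YAW+np.pi/2)
arm.grip(0.0)
h=.016
def P(a,d=.130): return W(.075-d*np.cos(a)+.008*np.sin(a)+h,0,.057+d*np.sin(a)+.008*np.cos(a))
arm.move_to(W(.12,0,.32),o)
arm.move_l(W(.12,0,P(1.131)[2]),o,.2)
p=P(1.2);p[2]=P(1.131)[2]
arm.move_l(p,o,.1)
for a in np.arange(1.1,-.001,-.1):
    arm.move_l(P(a),o,.12); f=arm.current_force(); print(round(a,2),np.round(f,1),np.round(arm.current_ee_pos()-P(a),4))
for dz in (.001,.002,.003,.004,.006):
    arm.move_l(P(0)-[0,0,dz],o,.05);f=arm.current_force(); print(dz,np.round(f,1),arm.current_ee_pos()[2])
    if f[2]>20: break
arm.sleep(.3)
arm.move_l(P(0)+[0,0,.12],o,.2)
arm.move_to([.36,.0,.35],o)
print(arm.current_t())
im=save("top","top1");cv2.imwrite("pics/top1.png",cv2.resize(im[170:265,170:310,::-1],None,fx=5,fy=5,interpolation=cv2.INTER_CUBIC))
save("scene","scene1")
E
```

```text
1.1 [0.8 0.4 0.5] [ 0.0001 -0.     -0.0001]
1.0 [ 0.1  0.2 -0.4] [-0.     -0.     -0.0001]
0.9 [0.2 0.3 0.7] [-0. -0. -0.]
0.8 [-0.6 -0.1  0.5] [-0.     -0.0001  0.    ]
0.7 [-0.  -0.1  0.3] [-0.     -0.      0.0001]
0.6 [-0.1  0.   0.5] [-0.     -0.0001  0.0001]
0.5 [ 0.2 -0.1 -0.4] [-0.0001 -0.0001  0.0001]
0.4 [-0.2 -0.5  0.3] [-0.0001 -0.0001  0.0001]
0.3 [ 0.2  0.4 -0.6] [-0.0001 -0.0001  0.0001]
0.2 [-0.3 -0.8 -0.3] [-0.0001 -0.0001  0.0001]
0.1 [ 0.2  0.1 -0.2] [-0.0001 -0.0001  0.0001]
-0.0 [-0.3  0.2 -0.3] [0.0005 0.0001 0.0005]
0.001 [-3.8 -0.9 20.5] 0.06516048627090824
10.8833
```

View pics/top1.png

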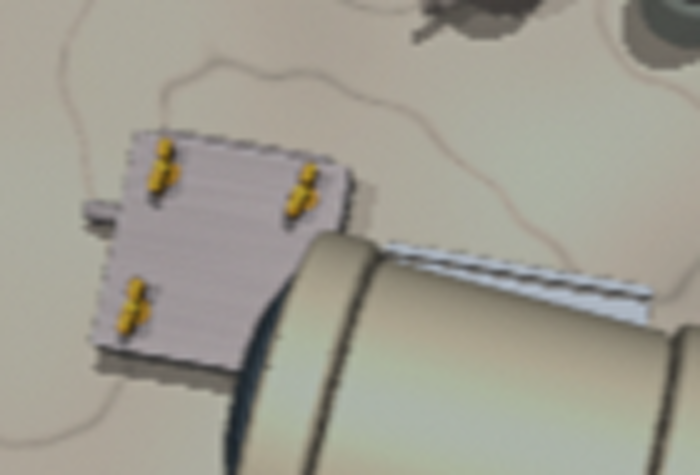

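The crop shows the cover shut, with screw wings at crop (163,168), (303,192), (133,308); the fourth is hidden by the arm. Parking out of view to refine the filter pose and screw angles.

```bash
cat >> h.py <<'E'
HOME=[68.153,28.281,77.091,0,74.628,-5.472]
def screws(im,name="top"):
    """wing blobs: matched to screws by model; returns angle of wings relative to yaw & position residual"""
    hsv=cv2.cvtColor(im,cv2.COLOR_RGB2HSV);m=cv2.inRange(hsv,(12,120,60),(32,255,255))
    n,lab,st,cen=cv2.connectedComponentsWithStats(m);out={}
    for i,(x,y) in enumerate([(-.048,.048),(.048,.048),(.048,-.048),(-.048,-.048)],1):
        uv=proj(name,W(x,y,.089))[0]
        ok=[k for k in range(1,n) if st[k,4]>8 and np.hypot(*(cen[k]-uv))<10]
        if not ok: out[i]=None;continue
        pts=np.argwhere(np.isin(lab,ok))[:,::-1]
        ww=np.array([unproj(name,q,.09)[:2] for q in pts]);c=ww.mean(0)
        e,v=np.linalg.eigh(np.cov((ww-c).T));d=v[:,1]
        s=(YAW-np.arctan2(d[1],d[0]))%np.pi
        out[i]=(round(s,2),np.round((c-W(x,y,.09)[:2])*1e3,1).tolist(),len(pts))
    return out
E
python3 - <<'E'
from h import *
arm.move_joints(HOME)
t=save("top","top2");s=save("scene","scene2")
print(arm.current_t(),screws(t),screws(s,"scene"),sep="\n")
g=lambda im,c0,c1,r0,r1,k:cv2.convertScaleAbs(cv2.resize(im[r0:r1,c0:c1,::-1],None,fx=k,fy=k,interpolation=cv2.INTER_CUBIC),alpha=1.4)
def ov(im,n):
    im=g(im,0,512,0,384,4)
    for z,L in((.065,[(-75,-75),(75,-75),(75,75),(-75,75)]),(.022,[(-34,-105),(-34,-295),(34,-295),(34,-105)])):
        p=proj(n,tf(F,[(a/1e3,b/1e3,z) for a,b in L]));cv2.polylines(im,[np.int32((p+.5)*4)],z>.05,(0,0,255),1)
    return im
a=ov(t,"top")[170*4:260*4,180*4:310*4];b=ov(s,"scene")[100*4:245*4,190*4:325*4]
cv2.imwrite("pics/ov_t.png",a);cv2.imwrite("pics/ov_s.png",b)
E
```

```text
13.375
{1: (np.float64(0.03), [-3.5, -2.5], 41), 2: (np.float64(3.06), [-4.7, -2.1], 36), 3: (np.float64(0.13), [-3.4, -1.2], 34), 4: (np.float64(0.08), [-3.3, -1.3], 35)}
{1: (np.float64(1.2), [4.2, -8.8], 23), 2: (np.float64(0.09), [-5.8, 3.4], 27), 3: (np.float64(0.25), [-5.3, 3.1], 25), 4: (np.float64(0.7), [-2.3, -3.0], 36)}
```

View pics/ov_t.png

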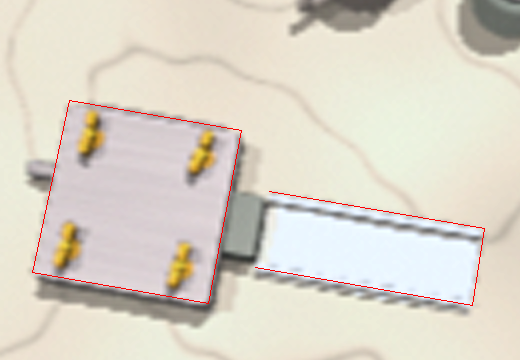

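View pics/ov_s.png

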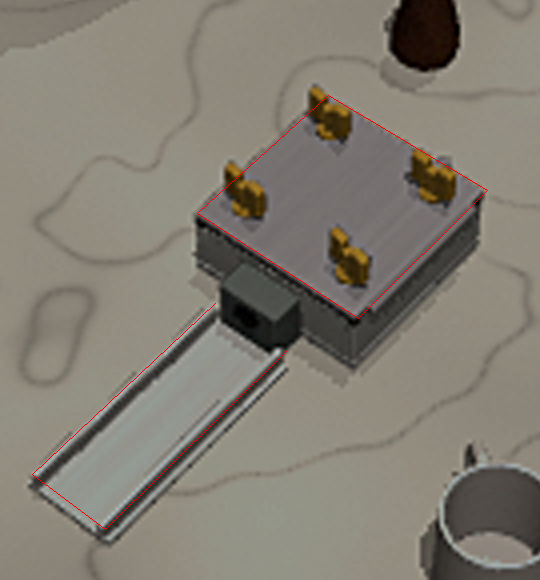

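Overlay: cover outline matches to about 1 px in both views, the tray is off by about 1–1.8 px in the scene view. Screws read about 0 (loose). The camera bias is a few mm, so I'll touch the case's -x side at two points to get exact x and yaw.

```bash
python3 - <<'E'
from h import *
o=R(YAW);t0=arm.current_t();hits=[]
arm.grip(0)
for i,y in enumerate((.055,-.055)):
    x0=-.105
    q=W(x0-.01,y,.15)
    (arm.move_to if i==0 else (lambda a,b:arm.move_l(a,b,.2)))(q,o)
    arm.move_l(W(x0-.01,y,.035),o,.2); arm.sleep(.2); f0=np.array(arm.current_force())
    for k in range(40):
        arm.move_l(W(x0-.01+.0008*(k+1),y,.035),o,.03); f=np.array(arm.current_force())-f0
        if np.linalg.norm(f[:2])>4: break
    e=arm.current_ee_pos(); hits.append(e[:2]); print(k,np.round(f,1),e,arm.current_t()-t0)
    arm.move_l(W(x0-.01,y,.035),o,.1); arm.move_l(W(x0-.01,y,.15),o,.25)
h=np.array(hits);d=h[0]-h[1];yaw=np.arctan2(-d[0],d[1])
# in filter frame error of x at both
c,s=np.cos(YAW),np.sin(YAW)
loc=[((p-F[:2])@[c,s]) for p in h];print("yaw",YAW,yaw,"x local of contact (nominal -.0885)",loc)
E
```

```text
33 [-4.7  1.7 -0.1] [0.43009484 0.24741872 0.03495399] 11.2
34 [-6.2  2.6  4.2] [0.4211729  0.13772597 0.03489272] 22.6083
yaw -0.08139870131800603 -0.08115709590982301 x local of contact (nominal -.0885) [np.float64(-0.08820292042005001), np.float64(-0.08817633054038701)]
```

Touch gives yaw −0.081 and x within 0.3 mm of the fit. Now round 1 of the screws.

```bash
cat >> h.py <<'E'
SC={1:(-.048,.048),2:(.048,.048),3:(.048,-.048),4:(-.048,-.048)}
def turn(i,s0,s1,dy=0):
    x,y=SC[i];o=R(YAW+np.pi/2-s0);t=arm.current_t()
    arm.move_to(W(x,y+dy,.125),o) if np.linalg.norm(arm.current_ee_pos()-W(x,y,.125))>.2 else arm.move_l(W(x,y+dy,.125),o,.25)
    arm.grip(.045);arm.move_l(W(x,y+dy,.076),o,.12);f0=arm.current_force()
    arm.grip(0);w0=arm.current_width();f=np.array(arm.current_force())-f0
    j=np.array(arm.current_joint_positions());j[5]+=np.degrees(s1-s0)
    arm.move_joints(j);w1=arm.current_width();tq=arm.current_torque()
    arm.grip(.045);arm.move_l(W(x,y+dy,.125),None,.25)
    print(i,"w",round(w0,4),round(w1,4),"f",np.round(f,1),"tq",np.round(tq,2),"t",round(t,1),round(arm.current_t(),1))
E
python3 - <<'E'
from h import *
turn(1,.05,1.25)
E
```

```text
1 w 0.0088 0.0084 f [-2.   1.8  3.2] tq [-2.14  1.17 -0.09] t 37.0 42.9
```

```bash
python3 - <<'E'
from h import *
turn(3,.05,1.25)
arm.move_to(W(0,.2,.28),R(YAW));t=save("top","top3");s=save("scene","scene3")
print(arm.current_t(),screws(t))
for n,im in(("t",t[165:265,170:310]),("s",s[95:200,225:325])): cv2.imwrite(f"pics/r1{n}.png",cv2.resize(im[:,:,::-1],None,fx=4,fy=4,interpolation=cv2.INTER_CUBIC))
a=cv2.imread("pics/r1t.png");b=cv2.imread("pics/r1s.png");H=max(a.shape[0],b.shape[0])
cv2.imwrite("pics/r1.png",cv2.resize(np.hstack([cv2.copyMakeBorder(m,0,H-m.shape[0],0,0,0) for m in(a,b)]),(800,350)))
E
```

```text
3 w 0.0087 0.0089 f [-1.7  4.6  4.8] tq [-2.03  1.35 -0.01] t 42.9 47.9
49.1167 {1: (np.float64(1.32), [-4.3, -0.2], 41), 2: (np.float64(3.06), [-4.7, -2.1], 36), 3: (np.float64(1.33), [-4.0, -0.9], 39), 4: (np.float64(0.08), [-3.3, -1.3], 35)}
```

View pics/r1.png

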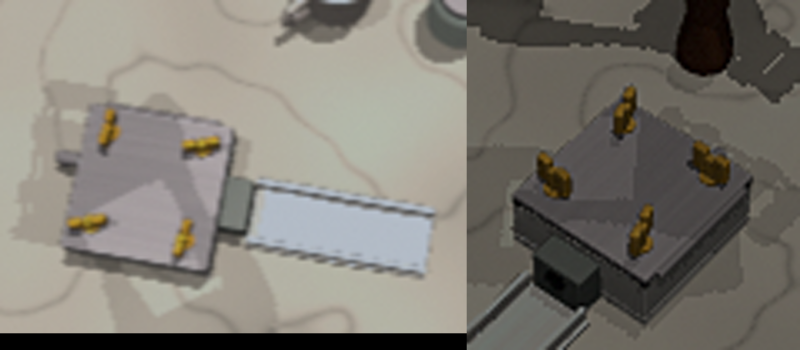

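Screws 1 and 3 have turned to about 1.25; 2 and 4 are still near 0. Continue with 2 and 4, check numerically, then do round 2 with the same checks.

```bash
cat >> h.py <<'E'
def chk(lo,tag):
    arm.move_to(W(0,.2,.28),R(YAW+np.pi/2));r=screws(save("top",tag));print(round(arm.current_t(),1),r)
    for i,(a,b) in lo.items(): assert r[i] and a<r[i][0]<b,(i,r[i])
E
python3 - <<'E'
from h import *
turn(2,.05,1.25);turn(4,.05,1.25)
chk({i:(.95,1.6) for i in (1,2,3,4)},"top4")
turn(1,1.25,2.43);turn(3,1.25,2.43)
chk({1:(2.25,2.75),3:(2.25,2.75),2:(.95,1.6),4:(.95,1.6)},"top5")
turn(2,1.25,2.43);turn(4,1.25,2.43)
chk({i:(2.25,2.75) for i in (1,2,3,4)},"top6")
save("scene","scene6")
E
```

```text
2 w 0.0087 0.0098 f [0.7 3.6 3.3] tq [-0.85  0.92 -0.07] t 49.1 54.3
4 w 0.0085 0.0089 f [-1.4  4.3  6.1] tq [-2.4   1.12 -0.09] t 54.3 59.3
60.5 {1: (np.float64(1.33), [-4.3, -0.5], 42), 2: (np.float64(1.29), [-4.1, -0.7], 44), 3: (np.float64(1.3), [-4.4, 0.1], 40), 4: (np.float64(1.32), [-3.9, -0.2], 36)}
1 w 0.009 0.0088 f [-8.  -1.7  8.7] tq [0.81 1.26 0.78] t 60.5 65.1
3 w 0.0088 0.009 f [-8.4 -3.8  9.7] tq [0.51 1.13 0.85] t 65.1 70.1
72.0 {1: (np.float64(2.31), [-3.1, -0.9], 39), 2: (np.float64(1.27), [-4.1, -0.3], 43), 3: (np.float64(2.43), [-2.9, 0.6], 36), 4: (np.float64(1.32), [-3.9, -0.2], 36)}
2 w 0.009 0.0089 f [-9.1 -2.4  9. ] tq [0.56 1.23 0.77] t 72.0 76.6
4 w 0.0088 0.009 f [-7.3 -3.2  8.2] tq [0.77 1.06 0.81] t 76.6 81.5
83.4 {1: (np.float64(2.31), [-3.1, -0.9], 39), 2: (np.float64(2.36), [-3.6, -0.9], 39), 3: (np.float64(2.43), [-2.9, 0.6], 36), 4: (np.float64(2.38), [-1.9, -0.2], 35)}
```

```bash
python3 - <<'E'
from h import *
arm.move_joints(HOME)
t=save("top","top7");s=save("scene","scene7")
k=lambda im,c0,r0:cv2.convertScaleAbs(cv2.resize(im[r0:r0+75,c0:c0+80,::-1],None,fx=5,fy=5,interpolation=cv2.INTER_CUBIC),alpha=1.2)
a=np.hstack([cv2.resize(m[:,:,::-1],(400,300)) for m in(t,s)]);
b=np.hstack([k(t,325,180)[:300],k(s,160,262)[:300]])
cv2.imwrite("pics/all7.png",np.vstack([a,b]))
E
```

```text
(no output)
```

View pics/all7.png

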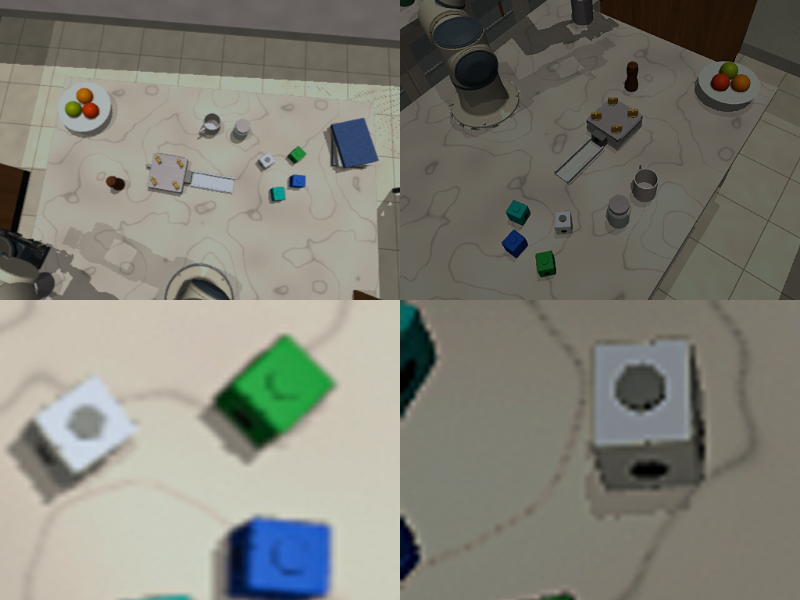

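Top view shows the only white cartridge, now knocked aside: cap at crop (87,423), scene crop (640,387). Screws are all turned. Remeasure and fetch it.

```bash
python3 - <<'E'
from h import *
px=lambda l,c0,r0:(np.array(l,float)+.5)/5-.5+[c0,r0]
CS=px([(194,146),(290,140),(195,46),(288,39)],160,262);hs=px([(240,87)],160,262);ht=px([(87,123)],325,180)
CL=np.array([(-25,-28,60),(25,-28,60),(-25,28,60),(25,28,60)])/1e3;C=[[0,0,.064]]
CT=px([(133,130),(97,77),(75,187),(35,118)],325,180)
g=lambda q:np.r_[(proj("scene",tf(q,CL))-CS).ravel(),2*(proj("scene",tf(q,C))-hs).ravel(),3*(proj("top",tf(q,C))-ht).ravel(),(proj("top",tf(q,CL))-CT).ravel()]
r=least_squares(g,[*unproj("top",ht[0],.064)[:2],.6],loss="soft_l1");q=r.x;print(q,np.round(r.fun,1),unproj("scene",hs[0],.064),unproj("top",ht[0],.064))
assert np.hypot(q[0]-.6,q[1]+.26)<.06
o=R(q[2]);arm.grip(.085)
arm.move_to([q[0],q[1],.14],o);arm.move_l([q[0],q[1],.09],o,.2)
f0=np.array(arm.current_force())
for z in(.07,.055,.04,.024):
    arm.move_l([q[0],q[1],z],o,.12);f=np.array(arm.current_force())-f0
    if np.linalg.norm(f)>8: print("contact",z,f);arm.move_l([q[0],q[1],.14],o);raise SystemExit
arm.grip(0);print("w",arm.current_width(),arm.current_grasp_force(),np.round(np.array(arm.current_force())-f0,1))
arm.move_l([q[0],q[1],.13],o,.15);arm.sleep(.2);print("w",arm.current_width(),arm.current_grasp_force(),np.round(arm.current_force(),1),arm.current_t())
E
```

```text
[ 0.60727387 -0.24385256  0.68831105] [-1.  -0.1  0.6 -0.5 -1.1 -1.2  0.5 -1.2 -0.2 -0.9  1.  -0.5  1.8  0.1
  0.3 -1.1  0.3 -2.3 -0.4 -0.3] [ 0.60816405 -0.24464756  0.064     ] [ 0.60656489 -0.24277943  0.064     ]
w 0.05009425284320318 30.00053644180298 [0.4 1.  3.6]
w 0.04988314035783574 29.999679923057556 [-0.2  0.5 -2. ] 92.425
```

```bash
python3 - <<'E'
from h import *
o=R(YAW);y=-.175
arm.move_l(W(0,y-.05,.13),o,.2);arm.move_l(W(0,y,.08),o,.2);arm.sleep(.2)
f0=np.array(arm.current_force());w=arm.current_width();print("w",w)
assert .048<w<.052
for z in np.r_[np.arange(.058,.0295,-.003)]:
    arm.move_l(W(0,y,z),o,.06);f=np.array(arm.current_force())-f0
    if f[2]>6: break
print("lowered",round(z,3),np.round(f,1),"w",arm.current_width(),arm.current_t())
im=save("top","top8");s=save("scene","scene8")
a=[cv2.resize(m[:,:,::-1],(400,400),interpolation=cv2.INTER_CUBIC) for m in(im[180:280,210:310],s[140:240,190:290])]
cv2.imwrite("pics/in8.png",cv2.convertScaleAbs(np.hstack(a),alpha=1.3))
E
```

```text
w 0.04970141236274919
lowered 0.031 [-0.9 -0.3 -0.1] w 0.05021064849265076 97.2083
```

View pics/in8.png

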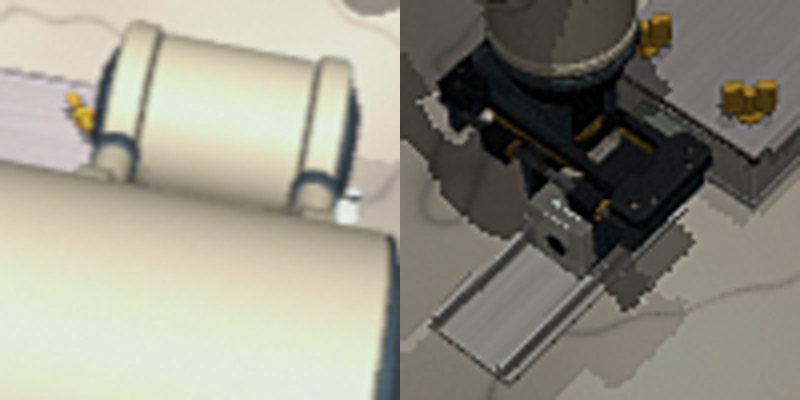

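The scene view shows the cartridge between the rails with its port facing outward, and no contact force. Pushing it to the docking block.

```bash
python3 - <<'E'
from h import *
o=R(YAW);u=W(0,1,0)-W(0,0,0)
arm.move_l(W(0,-.145,.031),o,.1);arm.sleep(.1);f0=np.array(arm.current_force())
y=-.145
while y<-.118:
    y+=.001;arm.move_l(W(0,y,.031),o,.03);f=np.array(arm.current_force())-f0
    if -f@u>8: break
print("y",y,np.round(f,1),"w",arm.current_width())
arm.move_l(W(0,y,.0298),o,.02)
y+=.001;arm.move_l(W(0,y,.0298),o,.03);print(np.round(np.array(arm.current_force())-f0,1))
arm.grip(.070);arm.move_l(W(0,y,.12),o,.15);arm.grip(.0)
print(arm.current_t())
arm.move_joints(HOME)
im=save("top","top9");s=save("scene","scene9")
a=[cv2.resize(m[:,:,::-1],(400,400),interpolation=cv2.INTER_CUBIC) for m in(im[180:250,230:300],s[145:215,200:270])]
cv2.imwrite("pics/in9.png",cv2.convertScaleAbs(np.hstack(a),alpha=1.3))
hsv=cv2.cvtColor(s,cv2.COLOR_RGB2HSV)
print(screws(im),arm.current_t())
E
```

```text
y -0.13199999999999998 [-1.9 -8.9  0.7] w 0.0501334808523151
[ -4.  -21.7   9.9]
103.9667
{1: (np.float64(2.32), [-3.0, -1.2], 37), 2: (np.float64(2.34), [-3.8, -1.5], 36), 3: (np.float64(2.43), [-2.9, 0.6], 36), 4: (np.float64(2.38), [-1.9, -0.2], 35)} 106.3583
```

View pics/in9.png

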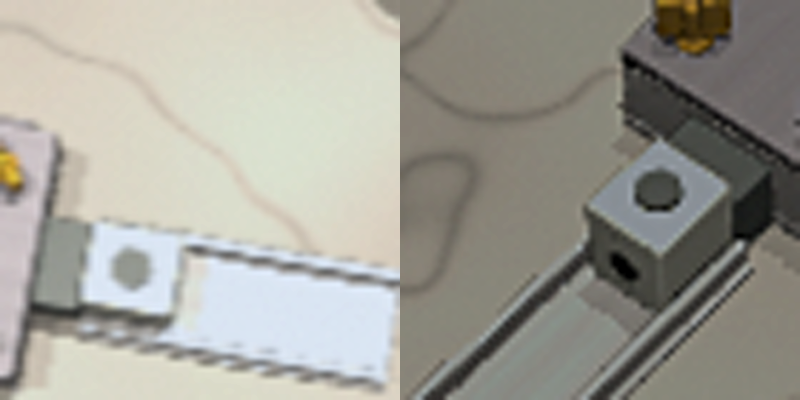

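The cartridge stands upright, flush on the docking block at left crop (130,268) and right crop (658,190). The screws are tight and the arm is clear.

```bash
python3 -c "
from rig import arm
print(arm.sign_off())"
```

```text
the job is handed in; nothing more can be done
None
```

The job is handed in (verdict not shown): the cover is shut, all four screws were tightened in cross order to the stop, and the only loose cartridge stands flush against the docking block, at about 106 s of the 210 s allowed.

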